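# Steady the hanging pearl scale over its lot tray

### The job

Take the hand-held hanging scale off its stand by its housing and carry it, with the jar of pearls in its hanging pan, to the blue-lined tray. Bring the pan to hang quiet over the middle of that tray, a few centimetres above the pearls, and keep it so for five seconds so that the reading settles; finish still holding the scale there with the pan hanging still. Steady the pan only by how you move the scale: do not touch it, set it down or swing it wildly, and bump into nothing.

Things in the scene. Friction and masses are not known exactly. Their poses are not given: they have to be found in the camera images.
- scale: Hand-held digital hanging scale: grey housing 28 (x) by 68 (y) by 70 (z) mm, 0.22 kg, loose in the stand's fork, its axes parallel to the stand's. Origin: centre of the housing's underside, z up. A 10 mm neck goes down to a universal joint 35 mm below. Grip it across its 28 mm (fingers closing along its x), TCP about 42 mm above the underside, with 60 N or more.
- scale_pivot (a point): The universal joint on the scale's axis, 35 mm below the housing's underside. The pan swings from it freely both ways with hardly any friction (a swing left alone takes about a minute to fade to a third), and cannot turn about the vertical relative to the housing.
- pan: Steel weighing pan, 128 mm across, on three rods, with a closed jar of pearls (blue lid) fixed in it; 0.42 kg, give or take 25 %. Origin at the joint scale_pivot; z up along the hanger, vertical when plumb. Centre of mass about 0.201 m below the joint; swing period about 0.92 s. At the start it leans 0.33 rad from plumb to the stand's -y.
- pan_foot (a point): Centre of the underside of the pan's round foot (80 mm wide), on the pan's z axis 220 mm below the joint. At the start the inner edge of the foot is propped on the stand's base board; once the scale is raised 3 mm or so the pan comes free and swings to and fro along the stand's y.
- stand: Fixed stand: base board 12 mm thick (x -90 to 160, y -180 to 90 mm in its frame), post at x = 130 mm, and a fork at the top that carries the scale. Origin on the counter straight below the parked scale, z up. The fork's slot (28 mm wide) is open to the stand's -x, the robot's side; the scale's neck can leave only that way.
- stand_seat (a point): Centre of the fork's top face, 268 mm above the counter, on which the housing stands. Prongs 10 mm thick below it; lips 12 mm high all round the housing (to x = -26 mm in front) are the highest part of the stand. So raise the scale 25 to 40 mm straight up, then draw it out along the stand's -x by 70 mm or more.
- tray_blue: The target: fixed shallow wooden tray 210 (x) by 170 (y) mm, rim 22 mm high, lined in dark blue, with black pearls (up to 22 mm above the counter) on it. Origin at the centre of its underside on the counter, z up. It may change places with the white tray.
- tray_blue_mid (a point): Middle of the blue tray's lined floor, 10 mm above the counter.
- tray_white: The same tray with a white lining, another lot; leave alone. Fixed.
- jar: Clear jar with red lid, 68 mm wide, 75 mm high, loose, at the far side. Leave alone.
- ring_box: Open blue ring box 62 by 62 by 90 mm, loose, at the far side. Leave alone.

How it is judged:
By the outcome, as a careful person would: the job done as asked, in the order asked, and still so for the second after the job is handed in, while the arm keeps its last pose, push and grip.
It also fails if it takes over 58 s, if anything falls off the work surface, if the arm or the gripper's body presses on something with over 40 N, if the wrist force passes 120 N, or if a joint passes its speed limit or range.

### The arm

A 6-joint arm with a two-finger parallel gripper is mounted at the origin on the work surface. World frame = base frame: x ahead of the robot, y to its left, z up, the work surface at z = 0. Lengths are in m, angles in rad, forces in N, time in s.
With the tool pointing down it reaches from about 0.275 to 0.875 m from the base axis. Payload 12.5 kg.
Tool frame: the origin (TCP) lies between the finger pads, 19 mm behind the fingertips; this is the grasp point; z points along the fingers, y is the line along which they close (so a half turn about z gives the same grasp; the last joint's range is limited). The gripper opens to 85 mm and grips with 20 to 120 N. Pads are 22 mm wide; open, the fingers measure 114 mm over their backs; the gripper's body (76 mm by 85 mm) begins 54 mm behind the grasp point. The pads swing forward as they close: fully open they stand 13 mm farther back than shut.
Start: joints at [1.019, 0.351, 1.652, -0, 1.139, -0.085], TCP at [0.247, 0.491, 0.25] pointing down, gripper open.
Joint ranges: [-2.75, 2.75], [-0.79, 2.1], [0.01, 2.65], [-1.57, 4.71], [0.07, 3.14], [-2.87, 2.87]. Speed limits (rad/s): [2.22, 2.22, 2.79, 3.14, 3.14, 3.14].

### API

Orientations are given as a 3x3 rotation matrix whose columns are the frame's x, y, z axes.
In Python, from bench import manip gives the robot as it stands. Calls block until the motion is done:
- manip.move_ptp(position, orientation): joint-space move of the TCP to a pose.
- manip.move_l(position, attitude=None, max_speed=0.15): straight line of the TCP; attitude=None keeps the orientation; max_speed is the mean speed in m/s.
- manip.move_j(angles): joint-space move.
- manip.set_gripper(opening, effort=None): opening from 0.0 (shut) to 1.0 (fully open); effort is the grip in N (None keeps the last); returns when the fingers have stopped.
- manip.dwell(seconds).
- manip.inverse_kinematics(position, orientation): joint angles nearest the present ones, or None.
- manip.grab_frame(name): name is "side" or "top" or "wrist"; returns (picture, depth): 420x560x3 uint8, red, green, blue; 420x560 float32, m along the optical axis (not along the pixel's ray), 0 where there is no reading.
- manip.get_calibration(name): a dict with "camera_matrix" (3x3 intrinsics, pixels), "R" (3x3) and "t" (3): a world point X has camera coordinates R X + t. Camera axes: x right, y down, z forward; pixel columns grow to the right and rows downward; lengths in m; the calibration is good to about 2 mm. A picture is of the moment at which its call begins: read the wrist's pose just before it. get_calibration takes no time and is no camera call; for the wrist camera it gives the pose at the moment of the call.
A pose or a line that the arm cannot do raises manip.Unreachable and nothing moves.
- manip.sign_off(): hands the job in; it is judged then, once.
Trained networks look in the newest picture that a camera, given by its name, has taken for a name from the list of things; names that differ only in an ending like _2 or _b are one class to them, and where a whole thing is asked for, a point or a joint stands for the part that bears it (a point fixed in the world has none). Each returns a list of dicts, best first, with "confidence" (0 to 1); they miss things now and then, are a little off and sometimes report something else, mostly with a low value. They report only what shows in the picture. A call takes as long as a camera call.
- manip.look_for(camera, name): "at" ([x, y, z] in m, in world coordinates, good to about 4 mm: the middle of the surface that is visible of it).
Readings, each from a call of its own:
- manip.current_time(): time.
- manip.current_qpos(): joint angles.
- manip.current_joint_vel(): joint speeds.
- manip.current_joint_torque(): joint torques, N m.
- manip.current_ee_pos(): TCP position.
- manip.current_tcp_rot(): TCP orientation.
- manip.current_force(): force on the tool from outside, world axes, zero at the start.
- manip.current_ft_torque(): the same for the moment, N m.
- manip.current_grip_width(): opening from 0.0 (shut) to 1.0 (fully open).
- manip.current_grip_force(): force on a finger pad.
Only numpy, scipy, OpenCV 4.12 (cv2) and the standard library are available. Lean on these libraries where they do the work, as an engineer would, in place of code of your own. Each camera call takes 0.05 s, during which the arm holds its last target. There are 200 camera calls.

## Working session

There is one attempt and no reset: what is moved stays moved. The work goes in short steps, each a Python script; the robot and the scene stay as the last script left them, time stands still between calls to the robot, and variables do not carry over. Pictures are saved under pics/ and viewed, at most 10 in all, crops included, and the job is handed in when it is done.

```bash
mkdir -p pics; ls; python3 - <<'E'
from bench import manip as m
import cv2, numpy as np
print(m.current_time())
for c in ("side","top"):
    p,d=m.grab_frame(c); cv2.imwrite(f"pics/{c}0.png",p[:,:,::-1]); np.save(f"pics/{c}0.npy",d)
    K=m.get_calibration(c); print(c,(-K["R"].T@K["t"]).round(3),K["R"][2].round(2))
    for n in ("scale","scale_pivot","pan","pan_foot","stand","tray_blue","tray_white","jar","ring_box"):
        print(n,[(np.round(r["at"],3).tolist(),round(r["confidence"],2)) for r in m.look_for(c,n)[:2]])
print(m.current_time())
E
```

```text
pics
0.0
side [ 0.551 -0.892  0.764] [ 0.04  0.84 -0.54]
scale [([0.498, -0.352, 0.126], 0.76), ([0.734, 0.068, 0.053], 0.45)]
scale_pivot [([0.5, -0.352, 0.126], 0.81)]
pan [([0.498, -0.361, 0.068], 0.81), ([0.749, -0.037, 0.028], 0.67)]
pan_foot [([0.499, -0.359, 0.069], 0.81)]
stand [([0.56, -0.316, 0.02], 0.76)]
tray_blue [([0.546, 0.245, 0.011], 0.89)]
tray_white [([0.56, 0.034, 0.009], 0.93)]
jar [([0.735, 0.069, 0.053], 0.85)]
ring_box [([0.748, -0.038, 0.03], 0.92)]
top [0.4   0.027 1.307] [ 0.19 -0.01 -0.98]
scale [([0.483, -0.334, 0.068], 0.61)]
scale_pivot [([0.724, 0.093, 0.071], 0.64)]
pan [([0.465, -0.37, 0.048], 0.63)]
pan_foot [([0.47, -0.363, 0.048], 0.62)]
stand [([0.535, -0.316, 0.006], 0.69), ([0.464, -0.368, 0.048], 0.36)]
tray_blue [([0.544, 0.25, 0.01], 0.62)]
tray_white [([0.515, 0.011, 0.006], 0.75)]
jar [([0.727, 0.092, 0.072], 0.79), ([0.541, 0.249, 0.013], 0.41)]
ring_box [([0.747, -0.026, 0.033], 0.94)]
1.0
```

View pics/side0.png

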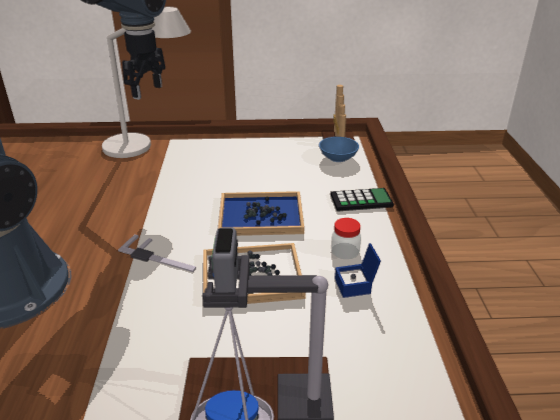

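View pics/top0.png

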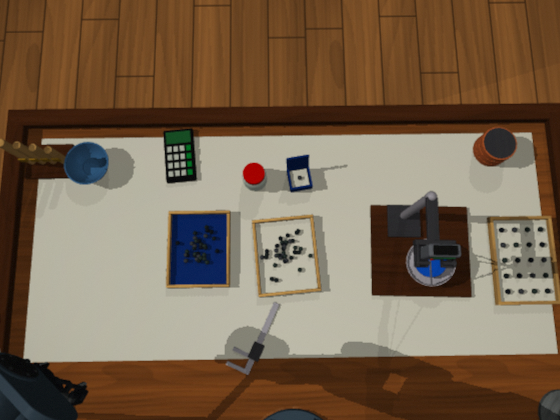

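The side view shows the housing at about (228,260) on the fork, with the pan leaning below it. The blue tray is at (261,213) and the white one at (250,275). In the top view the housing is at (440,250), the board spans (370–470, 205–295), and the blue tray is at (198,250).

```bash
cat > h.py <<'E'
from bench import manip as m
import numpy as np, cv2
def cloud(c,d,cal=None):
    k=cal or m.get_calibration(c); K=k["camera_matrix"]
    v,u=np.indices(d.shape); p=np.stack([(u-K[0,2])/K[0,0]*d,(v-K[1,2])/K[1,1]*d,d],-1)
    return (p-k["t"])@k["R"]   # R^T (p-t)
def rect(P):
    c,s,a=cv2.minAreaRect((P[:,:2]*1000).astype(np.float32)); return np.round(c,1),np.round(s,1),round(a,1)
E
python3 - <<'E'
from h import *
for c in("top","side"):
    d=np.load(f"pics/{c}0.npy"); X=cloud(c,d); im=cv2.imread(f"pics/{c}0.png").astype(int)
    ok=d>0; x,y,z=X[...,0],X[...,1],X[...,2]
    reg=ok&(x>.3)&(x<.8)&(y<-.15)&(y>-.55)
    h=z[reg&(z>.2)]; print(c,np.histogram(h,np.arange(.2,.4,.01))[0])
    t=reg&(z>.325)&(z<.36); 
    if t.any(): print("housing top",rect(X[t]),np.median(z[t]))
    b=reg&(z>.006)&(z<.018); b=cv2.morphologyEx(b.astype(np.uint8),cv2.MORPH_OPEN,np.ones((3,3)))>0
    print("board",rect(X[b]),np.median(z[b]))
    t=reg&(z>.24)&(z<.29)
    print("fork",rect(X[t]),t.sum())
    # blue tray
    r=ok&(x>.35)&(x<.75)&(y>.1)&(y<.4)&(z<.05)
    B,G,R=im[...,0],im[...,1],im[...,2]
    bl=r&(B>R+40); print("blue",rect(X[bl]),np.median(z[bl]),bl.sum())
    r2=r&(z>.015)&(R>B+30); print("rim",rect(X[r2]),np.median(z[r2]))
E
```

```text
top [ 16  12  12   9   7  12 469 413 285  34  21  34  28 215 256   0   0   0
   0]
housing top (array([ 493.4, -313.4]), array([68.4, 29.3]), 88.7) 0.34027589913042167
board (array([ 525.9, -361. ]), array([272.4, 250.2]), 88.0) 0.012996277139893986
fork (array([ 549.9, -315.4]), array([ 91.8, 171.3]), 88.4) 1186
blue (array([541.9, 250.6]), array([148.8, 189.6]), 89.9) 0.011126225844559223 3265
rim (array([583.1, 218. ]), array([232.1, 294.3]), 89.9) 0.022577324499894497
side [ 126  118   92   80   71  237 1521  843  278  138  138  155  189  379
  306    0    0    0    0]
housing top (array([ 496.5, -315.6]), array([69.1, 29.7]), 88.0) 0.3375335194669896
board (array([ 533.1, -292.8]), array([134.7, 249.9]), 87.9) 0.011154652049941307
fork (array([ 553.1, -317.6]), array([ 90.9, 171.9]), 88.0) 2950
blue (array([543.8, 255.9]), array([191.9, 138.9]), 0.3) 0.008563476592050104 1697
rim (array([544., 218.]), array([210.3, 236. ]), 0.2) 0.01955037614980943
```

```bash
cat >> h.py <<'E'
def ori(yaw,sg=1):
    c,s=np.cos(yaw),np.sin(yaw); y=sg*np.array([c,s,0]); z=np.array([0,0,-1.]); return np.stack([np.cross(y,z),y,z],1)
E
python3 - <<'E'
from h import *
print(m.current_tcp_rot().round(2).tolist())
ths=np.radians(-2)
for sg in(1,-1):
    for p in([.49,-.3145,.45],[.49,-.3145,.31],[.40,-.31,.36],[.45,0,.4],[.543,.25,.40]):
        q=m.inverse_kinematics(p,ori(ths,sg)); print(sg,p,None if q is None else np.round(q,2))
E
```

```text
[[-0.89, 0.45, -0.0], [0.45, 0.89, -0.0], [0.0, -0.0, -1.0]]
1 [0.49, -0.3145, 0.45] [-0.65  0.29  1.25 -0.    1.6  -0.62]
1 [0.49, -0.3145, 0.31] [-0.65  0.36  1.49 -0.    1.29 -0.62]
1 [0.4, -0.31, 0.36] [-0.75  0.17  1.61 -0.    1.36 -0.72]
1 [0.45, 0, 0.4] [-0.1   0.04  1.67 -0.    1.44 -0.07]
1 [0.543, 0.25, 0.4] [ 0.35  0.34  1.3  -0.    1.5   0.39]
-1 [0.49, -0.3145, 0.45] [-0.65  0.29  1.25 -0.    1.6   2.53]
-1 [0.49, -0.3145, 0.31] [-0.65  0.36  1.49 -0.    1.29  2.53]
-1 [0.4, -0.31, 0.36] [-0.75  0.17  1.61 -0.    1.36  2.43]
-1 [0.45, 0, 0.4] None
-1 [0.543, 0.25, 0.4] [ 0.35  0.34  1.3  -0.    1.5  -2.75]
```

```bash
python3 - <<'E'
from h import *
O=ori(np.radians(-2))
def snap(n):
    cal=m.get_calibration("wrist"); p,d=m.grab_frame("wrist"); cv2.imwrite(f"pics/{n}.png",p[:,:,::-1])
    print(n,m.current_time(),"cam",(-cal["R"].T@cal["t"]).round(3)); return p.astype(int),d,cloud("wrist",d,cal)
m.move_ptp([.48,.25,.47],O)
p,d,X=snap("w_tray"); x,y,z=X[...,0],X[...,1],X[...,2]
bl=(d>0)&(p[...,2]>p[...,0]+40)&(z<.05)&(x<.7); print("blue",rect(X[bl]),np.median(z[bl]),bl.sum())
wd=(d>0)&(z>.016)&(z<.03)&(p[...,0]>p[...,2]+30)&(abs(x-.543)<.13)&(abs(y-.25)<.11)
if wd.any(): print("rim",rect(X[wd]),np.median(z[wd]))
m.move_ptp([.47,-.3145,.47],O)
p,d,X=snap("w_scale"); x,y,z=X[...,0],X[...,1],X[...,2]
t=(d>0)&(z>.325)&(z<.36)&(abs(x-.495)<.06)&(abs(y+.3145)<.07); print("top",rect(X[t]),np.median(z[t]),t.sum())
t=(d>0)&(z>.24)&(z<.287)&(abs(x-.53)<.15)&(abs(y+.3145)<.07); print("fork",rect(X[t]),np.histogram(z[t],np.arange(.24,.29,.005)))
E
```

```text
w_tray 2.5333 cam [0.482 0.327 0.593]
blue (array([543.9, 249.6]), array([151. , 191.3]), 89.9) 0.01052883187085769 8507
rim (array([543.9, 249.5]), array([169.1, 208.9]), 89.9) 0.02220127054606993
w_scale 4.6167 cam [ 0.473 -0.237  0.594]
top (array([ 496.7, -312.7]), array([66.4, 29.6]), 88.0) 0.3410348082781688 2955
fork (array([ 553.3, -314.5]), array([ 88.9, 170.8]), 88.8) (array([   4,    0,    0,   39,  155, 2848,  413,  559, 1187]), array([0.24 , 0.245, 0.25 , 0.255, 0.26 , 0.265, 0.27 , 0.275, 0.28 ,
       0.285]))
```

View pics/w_scale.png

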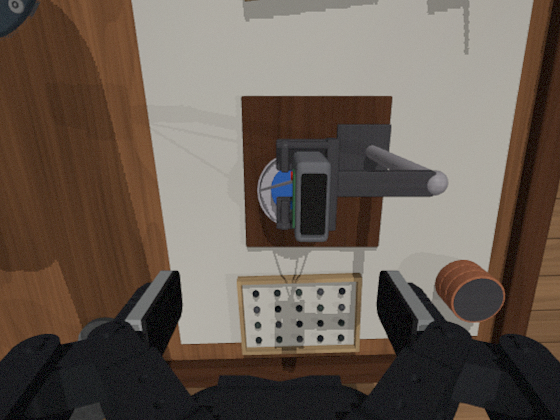

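View pics/w_tray.png

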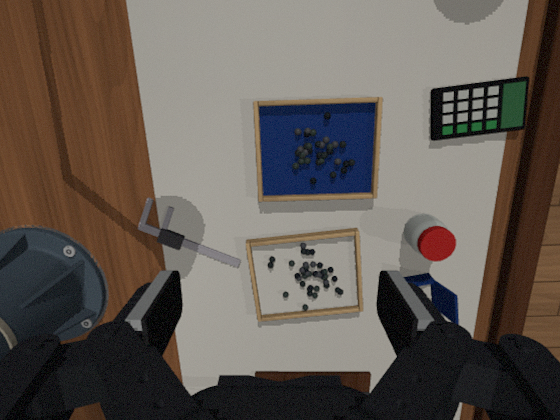

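The housing top is at (313,205) in the wrist view, on an open fork, and the fingers straddle it cleanly. The tray view shows the blue tray centred at (319,148), which gives (0.544, 0.2495).

```bash
python3 - <<'E'
from h import *
O=ori(np.radians(-2))
m.move_ptp([.496,-.314,.40],O)
m.move_l([.496,-.314,.311],max_speed=.12)
print(m.current_time(),m.current_ee_pos().round(4),np.round(m.current_force(),2))
m.set_gripper(0.0,effort=100)
print(m.current_time(),m.current_grip_width(),m.current_grip_force(),np.round(m.current_force(),2),m.current_time())
p,d=m.grab_frame("side"); cv2.imwrite("pics/grasp.png",p[150:420,120:400,::-1])
E
```

```text
5.9083 [ 0.4963 -0.3143  0.3122] [0.46 0.59 0.17]
6.475 0.31669844595795354 98.64305377006531 [0.15 0.04 2.72] 6.475
```

View pics/grasp.png

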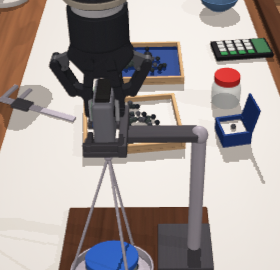

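The fingers grip both sides of the housing at crop (105,110), and the pan lid is at crop (112,255). Next I lift it and record the force.

```bash
cat >> h.py <<'E'
W=2*np.pi/.92
def rec(T,dt=.025):
    R=[]
    t0=m.current_time()
    while m.current_time()-t0<T:
        m.dwell(dt); R.append(np.r_[m.current_time(),m.current_force(),m.current_ft_torque()])
    return np.array(R)
E
python3 - <<'E'
from h import *
m.move_l(m.current_ee_pos()+[0,0,.035],max_speed=.12)
print(m.current_time(),m.current_ee_pos(),m.current_grip_width())
R=rec(1.2); np.save("r1.npy",R); print(R.round(2)[::2].tolist())
E
```

```text
6.9667 [ 0.49587373 -0.31375548  0.34528935] 0.31628126865996514
[[6.99, 0.27, 0.95, -6.25, 0.2, 0.02, -0.02], [7.04, -0.12, 1.23, -5.19, 0.23, 0.03, -0.0], [7.09, -0.96, 1.05, -5.71, 0.18, -0.01, -0.02], [7.14, 0.36, 0.04, -5.78, 0.15, -0.01, 0.02], [7.19, -0.01, -0.64, -5.07, -0.04, 0.03, 0.04], [7.24, -0.95, -0.39, -6.36, -0.04, 0.02, -0.01], [7.29, -0.45, -0.51, -5.69, -0.09, -0.01, 0.03], [7.34, -0.98, -0.88, -5.72, -0.17, 0.06, 0.05], [7.39, 0.26, -0.57, -6.46, -0.17, 0.04, 0.02], [7.44, 0.48, -0.4, -5.14, -0.24, 0.02, -0.04], [7.49, 0.15, -0.79, -5.86, -0.25, 0.03, 0.03], [7.54, -0.21, -1.33, -4.59, -0.27, 0.04, -0.03], [7.59, -0.65, -0.75, -6.22, -0.21, -0.02, -0.01], [7.64, 0.2, 0.52, -5.54, -0.14, -0.04, -0.0], [7.69, -1.07, -0.03, -5.41, -0.01, 0.0, -0.02], [7.74, -0.68, 0.79, -5.72, 0.06, -0.0, 0.02], [7.79, 0.28, 0.87, -6.78, 0.16, -0.06, 0.03], [7.84, 0.65, 0.57, -5.23, 0.17, 0.04, -0.05], [7.89, 0.19, 1.06, -5.22, 0.24, 0.0, -0.0], [7.94, 0.06, 0.41, -4.53, 0.24, -0.01, 0.04], [7.99, 0.56, 0.95, -4.93, 0.19, -0.03, -0.0], [8.04, -0.12, 0.67, -5.29, 0.15, 0.02, -0.01], [8.09, -0.77, -0.8, -6.84, 0.08, 0.01, 0.04], [8.14, 0.94, 0.16, -6.0, -0.02, -0.01, 0.01]]
```

```bash
cat >> h.py <<'E'
def fit(R,w=None,show=True):
    # complex amplitude of torque: tau = Re(A e^{i w (t-tref)}) + c, tref=last sample
    from scipy.optimize import minimize_scalar
    t=R[:,0]-R[-1,0]
    def sol(w):
        B=np.stack([np.cos(w*t),-np.sin(w*t),np.ones_like(t)],1)
        c,_,_,_=np.linalg.lstsq(B,R[:,4:6],rcond=None); return c,((R[:,4:6]-B@c)**2).sum()
    if w is None: w=minimize_scalar(lambda w:sol(w)[1],bounds=(6.2,7.4),method="bounded").x
    c,e=sol(w); A=c[0]+1j*c[1]
    # pan offset direction y ~ +tau_x, x ~ -tau_y
    ay,ax=A[0],-A[1]
    if show: print("w",round(w,3),"T",round(2*np.pi/w,3),"y",abs(ay).round(4),np.angle(ay).round(2),"x",abs(ax).round(4),np.angle(ax).round(2),"rms",np.sqrt(e/len(t)/2).round(3),"c",c[2].round(3))
    return w,ay,ax,R[-1,0]
E
python3 - <<'E'
from h import *
fit(np.load("r1.npy"))
th=np.radians(-2); ex=np.array([np.cos(th),np.sin(th),0])
t=m.current_time(); m.move_l(m.current_ee_pos()-.11*ex,max_speed=.065); print("dur",m.current_time()-t,m.current_ee_pos())
R=rec(1.4,.01); np.save("r2.npy",R); fit(R); print(len(R),m.current_time())
E
```

```text
w 6.814 T 0.922 y 0.2393 1.65 x 0.0049 2.04 rms 0.029 c [-0.012  0.009]
dur 1.8415999999999997 [ 0.38640839 -0.31034941  0.34628891]
w 6.787 T 0.926 y 0.2168 -1.37 x 0.0075 -1.06 rms 0.03 c [-0.002  0.004]
168 11.4083
```

```bash
cat >> h.py <<'E'
def kick(w,A,t0,dvec,T,lag=.03):
    """move by dvec (mean duration T) with its middle at an extreme of the swing A where pan is on dvec side"""
    t=m.current_time(); tm=t0-np.angle(A)/w
    while tm-T/2-lag<t+.005: tm+=2*np.pi/w
    m.dwell(tm-T/2-lag-t); ts=m.current_time()
    m.move_l(m.current_ee_pos()+dvec,max_speed=np.linalg.norm(dvec)/T)
    print("kick start",ts,"dur",m.current_time()-ts); return ts
E
python3 - <<'E'
from h import *
w,ay,ax,t0=fit(np.load("r2.npy"))
d=np.array([0,.045,0]); ts=kick(w,ay,t0,d,.4)
R=rec(1.3,.01); np.save("r3.npy",R); w2,by,bx,t1=fit(R,6.81)
# response: change of amplitude referred to ts
A0=ay*np.exp(1j*6.80*(ts-t0)); B0=by*np.exp(1j*6.81*(ts-t1)); D=B0-A0
print("Delta/d",abs(D)/.045,"tau per m; delay of middle",((np.angle(-D))%(2*np.pi)*-1%(2*np.pi))/6.81, m.current_time(),m.current_ee_pos())
E
```

```text
w 6.787 T 0.926 y 0.2168 -1.37 x 0.0075 -1.06 rms 0.03 c [-0.002  0.004]
kick start 12.3083 dur 0.5500000000000007
w 6.81 T 0.923 y 0.0655 -1.49 x 0.0051 0.98 rms 0.031 c [-0.002  0.002]
Delta/d 3.3625979192158133 tau per m; delay of middle 0.22643045966407838 14.1583 [ 0.38618126 -0.26526248  0.34630476]
```

```bash
python3 - <<'E'
from h import *
w,ay,ax,t0=fit(np.load("r3.npy"),6.81)
kick(6.81,ay,t0,np.array([0,abs(ay)/3.36,0]),.4,.026)
R=rec(1.0,.01); fit(R,6.82)
tgt=np.array([.544,.2495,.365]); p=m.current_ee_pos()
t=m.current_time(); m.move_l(tgt,max_speed=np.linalg.norm(tgt-p)/5.5); print("dur",m.current_time()-t,m.current_ee_pos())
R=rec(1.85,.01); np.save("r4.npy",R); fit(R,6.82); print(m.current_time(),m.current_grip_width())
p,d=m.grab_frame("side"); cv2.imwrite("pics/over.png",p[:,:,::-1]); np.save("pics/over.npy",d)
E
```

```text
w 6.81 T 0.923 y 0.0655 -1.49 x 0.0051 0.98 rms 0.031 c [-0.002  0.002]
kick start 15.075 dur 0.5500000000000007
w 6.82 T 0.921 y 0.0008 1.72 x 0.0126 -2.53 rms 0.029 c [-0.004  0.001]
dur 5.649999999999999 [0.54398274 0.24943398 0.36501647]
w 6.82 T 0.921 y 0.0092 2.29 x 0.0042 -1.7 rms 0.031 c [-0.002 -0.   ]
24.125 0.31701102825212046
```

View pics/over.png

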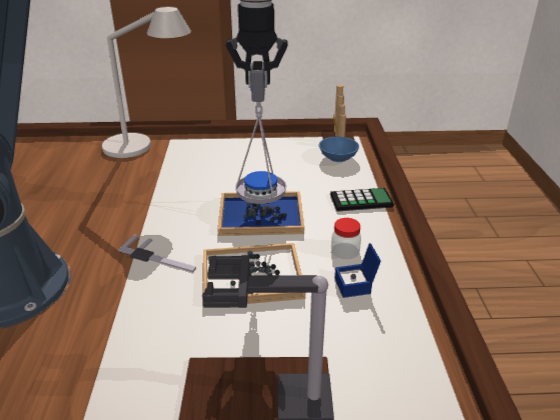

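The scale hangs at (258,85) with the pan and its blue lid at (262,185) over the blue tray, and the swing is already small. Next I lower it to final height, measure the residual, trim it and check the pan position.

```bash
python3 - <<'E'
from h import *
p=m.current_ee_pos(); m.move_l([.544,.2495,.3545],max_speed=.011/.9)
R=rec(2.4,.008); w,ay,ax,t0=fit(R,6.82); print(len(R))
if abs(ay)>.005: kick(6.82,ay,t0,np.array([0,abs(ay)/3.36,0]),.4,.026); R=rec(2.4,.008); w,ay,ax,t0=fit(R,6.82)
print(m.current_ee_pos())
def lid():
    p,d=m.grab_frame("side"); X=cloud("side",d); q=p.astype(int)
    k=(d>0)&(q[...,2]>q[...,0]+50)&(X[...,2]>.1)&(abs(X[...,0]-.544)<.1)&(abs(X[...,1]-.25)<.1)
    zt=np.percentile(X[k][:,2],90); T=k&(X[...,2]>zt-.005)
    v,u=np.nonzero(k); return [m.current_time(),u.mean(),v.mean(),*X[T].mean(0),T.sum(),zt]
L=np.array([lid() for _ in range(24)])
print(L.std(0).round(4)[1:3],np.ptp(L,0)[1:3].round(2),L.mean(0).round(4))
for n in ("pan","pan_foot","scale"): print(n,[(np.round(r["at"],3).tolist(),round(r["confidence"],2)) for r in m.look_for("side",n)[:1]])
p,d=m.grab_frame("side"); cv2.imwrite("pics/over2.png",cv2.resize(p[60:260,180:340,::-1],None,fx=3,fy=3)); print(m.current_time())
E
```

```text
w 6.82 T 0.921 y 0.0077 0.66 x 0.0034 -1.29 rms 0.03 c [-0.007 -0.001]
288
kick start 28.1833 dur 0.5500000000000007
w 6.82 T 0.921 y 0.0049 2.23 x 0.0036 1.49 rms 0.028 c [-0.004  0.002]
[0.54400076 0.251795   0.35450728]
[0.8337 0.4115] [2.98 1.39] [3.176670e+01 2.599442e+02 1.819986e+02 5.446000e-01 2.436000e-01
 1.021000e-01 8.179170e+01 1.020000e-01]
pan [([0.545, 0.234, 0.095], 0.93)]
pan_foot [([0.545, 0.236, 0.096], 0.75)]
scale [([0.542, 0.23, 0.101], 0.94)]
32.5417
```

View pics/over2.png

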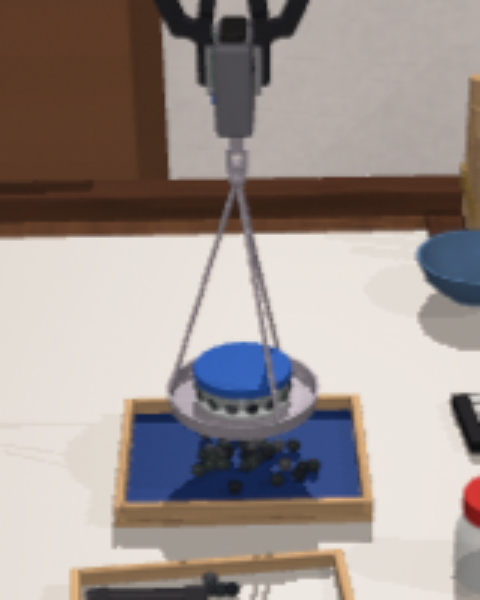

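The pan (crop 240,395) hangs plumb over the middle of the blue tray with clear space above the pearls. I'll check the residual swing by tracking the lid with the camera.

```bash
cat >> h.py <<'E'
def camfit(n=30,w=6.82):
    k=m.get_calibration("side"); K,Rr,tt=k["camera_matrix"],k["R"],k["t"]
    pr=lambda P:(lambda c:(K@c)[:2]/c[2])(Rr@np.array(P)+tt)
    e=m.current_ee_pos(); P=[e[0],e[1],.1]; q0=pr(P)
    J=np.stack([pr([P[0]+1e-3,P[1],.1])-q0,pr([P[0],P[1]+1e-3,.1])-q0],1)*1e3
    ref=None; S=[]
    for _ in range(n):
        t=m.current_time(); p,d=m.grab_frame("side"); X=cloud("side",d)
        g=p[155:205,225:300].astype(np.float32).mean(2)*0+p[155:205,225:300,2].astype(np.float32)-p[155:205,225:300,0]
        g=g*(d[155:205,225:300]>0)*(X[155:205,225:300,2]>.075)
        g=np.clip(g,0,120); v,u=np.indices(g.shape); S.append([t,(g*u).sum()/g.sum(),(g*v).sum()/g.sum()])
    S=np.array(S); t=S[:,0]-S[-1,0]; B=np.stack([np.cos(w*t),-np.sin(w*t),np.ones_like(t)],1)
    c=np.linalg.lstsq(B,S[:,1:],rcond=None)[0]; A=(c[0]+1j*c[1]); r=(S[:,1:]-B@c).std(0)
    xy=np.linalg.solve(J.astype(complex),A); off=np.linalg.solve(J,c[2]+[225,155]-q0)
    print("lid amp mm x,y",(abs(xy)*1000).round(2),"phase",np.angle(xy).round(2),"px rms",r.round(3),"J",J.round(0).tolist(),"t",S[-1,0])
    return xy,S[-1,0]
E
python3 - <<'E'
from h import *
camfit(28); R=rec(1.85,.008); fit(R,6.82); print(m.current_time())
E
```

```text
lid amp mm x,y [0.28 0.35] phase [-3.09 -2.8 ] px rms [0.029 0.013] J [[405.0, -3.0], [-8.0, -203.0]] t 33.8917
w 6.82 T 0.921 y 0.006 0.68 x 0.0057 -2.31 rms 0.031 c [-0.    -0.001]
35.7917
```

```bash
python3 - <<'E'
from h import *
m.move_l([.544,.2497,.3545],max_speed=.0021/1.7)
m.dwell(5.5); camfit(24); print(m.current_time(),m.current_ee_pos(),m.current_grip_width(),m.current_grip_force())
E
```

```text
lid amp mm x,y [0.33 1.43] phase [-1.19 -1.13] px rms [0.032 0.025] J [[405.0, -3.0], [-8.0, -204.0]] t 43.2917
43.3417 [0.54398392 0.24970792 0.35448362] 0.3170184007975775 98.62344861030579
```

```bash
python3 -c "
from bench import manip as m
print(m.sign_off())"
```

```text
the job is handed in; nothing more can be done
None
```

I handed the job in with the gripper still holding the scale. The pan hangs over the middle of the blue tray, about 3 cm above the pearls, and had been held there for more than 5 s. It was still swinging by about 1.4 mm (under 0.01 rad), and 43.3 s of the 58 s had been used.

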